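# Change the packs on the charging dock

## Task

Change over the battery packs on the charging dock: switch the dock off at its red lever before you disturb any pack in it, then slide the charged packs out of their tracks and lay each in its own tray compartment with its blue end to the tray's blue wall, and slide every empty pack from the bench fully home in a dock track, blue end first. When all packs are in place, switch the dock back on; leave the meter, the tape and the screwdriver where they are.

Things in the scene. Friction and masses are not known exactly. Their poses are not given: they have to be found in the camera images.
- dock: fixed three-bay charging dock, 220 x 264 mm, its slab 10 mm thick. x points along its tracks from their open front end to the white power unit (75 mm high) at the back, y across the bays, z up; origin on the bench at mid-width. Three parallel tracks 78 mm apart, channel 53 mm wide, floor 10 mm above the bench. Docked neighbours leave a 28 mm gap for a finger
- dock_mouth (a point): middle of the middle track's open end, on its floor, where the lips begin (dock x = -70 mm). Along every track two steel lips, 8.5 to 11.5 mm above its floor, leave a 43 mm slot: a pack's foot slides in under them, never from above. They run to the blue faces at dock x = +42 mm, where a pack stops. In front of the lips: pointed noses for 18 mm, bare floor for 25 mm, then a 13 mm ramp
- bay1_home (a point): bay 1 of the dock (bay 1 at dock y = +78 mm, bay 2 at 0, bay 3 at -78 mm): where a pack's origin lies, with its axes parallel to these, when it is fully home against the mating face, on the track floor
- bay2_home (a point): bay 2 of the dock (bay 1 at dock y = +78 mm, bay 2 at 0, bay 3 at -78 mm): where a pack's origin lies, with its axes parallel to these, when it is fully home against the mating face, on the track floor
- bay3_home (a point): bay 3 of the dock (bay 1 at dock y = +78 mm, bay 2 at 0, bay 3 at -78 mm): where a pack's origin lies, with its axes parallel to these, when it is fully home against the mating face, on the track floor
- isolator (a joint): the dock's master switch, a red paddle lever that swings across the dock about an axis along dock x, at dock x = 80 mm, y = 0, 84 mm above the bench. 0 = OFF, leaning 0.5 rad to dock -y (white mark); 1.0 = ON, leaning 0.5 rad to dock +y (green mark). It stays where it is left; a push of about 1.5 N at the tip moves it
- isolator_tip (a point): point near the top of the red paddle, 60 mm from its pivot (about 137 mm above the bench); the red grip is 26 mm wide along dock x, 13 mm thick, and ends about 2 mm beyond this point
- tray: fixed black delivery tray 140 x 254 mm with three side-by-side compartments, each 120 mm long (tray x) and 58 mm wide, 78 mm apart, separated by ribs 20 mm wide whose tops are 18 mm above the bench; tray floor 4 mm above the bench. The end wall at +x is blue. Origin on the bench at the centre; x towards the blue end wall, z up
- slot1 (a point): centre of the floor of tray compartment 1 (tray y = +78 mm); a pack laid there has its origin here, its blue end to the tray's blue wall
- slot2 (a point): centre of the floor of tray compartment 2 (tray y = 0 mm); a pack laid there has its origin here, its blue end to the tray's blue wall
- slot3 (a point): centre of the floor of tray compartment 3 (tray y = -78 mm); a pack laid there has its origin here, its blue end to the tray's blue wall
- tray_blue (a point): middle of the top of the tray's blue end wall (the wall is 10 mm thick)
- full1: charged battery pack 110 x 50 x 54 mm, 0.3 to 0.65 kg: grey case, blue connector end at +x, black tail. Bottom up: black foot 110 x 50 x 6 mm; neck 38 mm wide, 8 mm high (a groove along each side); case 50 mm wide from 14 to 54 mm. Origin: centre of its underside; x to the blue end, z up. Green gauge bar on top. In a dock bay at the start; may be absent
- full2: charged battery pack 110 x 50 x 54 mm, 0.3 to 0.65 kg: grey case, blue connector end at +x, black tail. Bottom up: black foot 110 x 50 x 6 mm; neck 38 mm wide, 8 mm high (a groove along each side); case 50 mm wide from 14 to 54 mm. Origin: centre of its underside; x to the blue end, z up. Green gauge bar on top. In a dock bay at the start; may be absent
- full3: charged battery pack 110 x 50 x 54 mm, 0.3 to 0.65 kg: grey case, blue connector end at +x, black tail. Bottom up: black foot 110 x 50 x 6 mm; neck 38 mm wide, 8 mm high (a groove along each side); case 50 mm wide from 14 to 54 mm. Origin: centre of its underside; x to the blue end, z up. Green gauge bar on top. In a dock bay at the start; may be absent
- empty1: empty battery pack 110 x 50 x 54 mm, 0.3 to 0.65 kg: grey case, blue connector end at +x, black tail. Bottom up: black foot 110 x 50 x 6 mm; neck 38 mm wide, 8 mm high (a groove along each side); case 50 mm wide from 14 to 54 mm. Origin: centre of its underside; x to the blue end, z up. Red gauge bar on top. On the bench at the start; may be absent
- empty2: empty battery pack 110 x 50 x 54 mm, 0.3 to 0.65 kg: grey case, blue connector end at +x, black tail. Bottom up: black foot 110 x 50 x 6 mm; neck 38 mm wide, 8 mm high (a groove along each side); case 50 mm wide from 14 to 54 mm. Origin: centre of its underside; x to the blue end, z up. Red gauge bar on top. On the bench at the start; may be absent
- empty3: empty battery pack 110 x 50 x 54 mm, 0.3 to 0.65 kg: grey case, blue connector end at +x, black tail. Bottom up: black foot 110 x 50 x 6 mm; neck 38 mm wide, 8 mm high (a groove along each side); case 50 mm wide from 14 to 54 mm. Origin: centre of its underside; x to the blue end, z up. Red gauge bar on top. On the bench at the start; may be absent
- meter: yellow hand multimeter 150 x 78 x 34 mm lying on the bench, a bystander
- tape: ring-shaped roll of blue tape, 100 mm across, 24 mm high, lying on the bench, a bystander
- driver: orange-handled screwdriver 200 mm long lying on the bench, a bystander
Mind the look-alikes: they are no part of the job. What is shaped like the full2 but pink or turquoise is not meant.

How it is judged:
By the outcome, as a careful person would: the job done as asked, in the order asked, and still so for the second after the job is handed in, with the robot touching nothing.
Of full1, full2, full3 only 2 to 3 are there at a start; the rules pass over those that are not, and their reading is None.
Of empty1, empty2, empty3 only 2 to 3 are there at a start; the rules pass over those that are not, and their reading is None.
At some moment in a run one of empty1, empty2, empty3 may be knocked a few centimetres aside while the robot is not near it.
It also fails if it takes over 210 s, if anything falls off the work surface, if the arm or the gripper's body presses on something with over 40 N, if the wrist force passes 120 N, or if a joint passes its speed limit or range.

## Robot

A 7-joint arm with a two-finger parallel gripper is mounted at the origin on the work surface. World frame = base frame: x ahead of the robot, y to its left, z up, the work surface at z = 0. Lengths are in m, angles in rad, forces in N, time in s.
With the tool pointing down it reaches from about 0.4 to 0.875 m from the base axis. Payload 6.5 kg.
Tool frame: the origin (TCP) lies at the very end of the fingers, on their centre line; the grasp point (between the pads) lies 19 mm behind it; z points along the fingers, y is the line along which they close (so a half turn about z gives the same grasp; the last joint's range is limited). The gripper opens to 85 mm and grips with 20 to 120 N. Pads are 22 mm wide; open, the fingers measure 114 mm over their backs; the gripper's body (76 mm by 85 mm) begins 54 mm behind the grasp point. The pads swing forward as they close: fully open they stand 13 mm farther back than shut.
Start: joints at [-1.188, 0.536, -0.004, 1.538, 0.003, 1.067, -0.071], TCP at [0.282, 0.586, 0.231] pointing down, gripper open.
Joint ranges: [-2.7, 2.7], [-0.37, 2.16], [-1.27, 1.26], [0.24, 2.4], [-1.31, 4.45], [0.19, 1.91], [-2.76, 2.76]. Speed limits (rad/s): [2.39, 2.39, 3.14, 3.14, 3.14, 3.14, 3.14].

## Interface

Orientations are given as a 3x3 rotation matrix whose columns are the frame's x, y, z axes.
In Python, from cell import arm, jaws, eyes, telemetry gives the robot as it stands. Calls block until the motion is done:
- arm.reach(position, orientation): joint-space move of the TCP to a pose.
- arm.move_linear(position, vel=0.15, rot=None, max_force=None): straight line of the TCP; rot=None keeps the orientation; vel is the mean speed in m/s. With max_force (N) it stops when the force on the tool has changed by that much, and returns True; else False.
- arm.goto_joints(angles): joint-space move.
- jaws.grip(opening): finger opening in m; the grip force is fixed at half the most; returns when the fingers have stopped.
- arm.hold(seconds).
- arm.solve_ik(position, orientation): joint angles nearest the present ones, or None.
- eyes.grab_frame(name): name is "scene" or "top" or "wrist"; returns a dict with "frame" (384x512x3 uint8, blue, green, red), "fx", "fy", "cx", "cy" (pixels), "R" (3x3) and "t" (3): a world point X has camera coordinates R X + t. Camera axes: x right, y down, z forward; pixel columns grow to the right and rows downward; lengths in m; the calibration is good to about 2 mm. A picture is of the moment at which its call begins. There is no depth.
A pose or a line that the arm cannot do raises arm.Unreachable and nothing moves.
- arm.sign_off(): hands the job in; it is judged then, once.
Readings, each from a call of its own:
- telemetry.current_time(): time.
- telemetry.current_joint_pos(): joint angles.
- telemetry.current_qvel(): joint speeds.
- telemetry.current_effort(): joint torques, N m.
- telemetry.current_eef_pos(): TCP position.
- telemetry.current_ee_rot(): TCP orientation.
- telemetry.current_force(): force on the tool from outside, world axes, zero at the start.
- telemetry.current_torque(): the same for the moment, N m.
- telemetry.current_opening(): finger opening in m.
- telemetry.current_gripper_force(): force on a finger pad.
Only numpy, scipy, OpenCV 4.12 (cv2) and the standard library are available. Lean on these libraries where they do the work, as an engineer would, in place of code of your own. Each camera call takes 0.05 s, during which the arm holds its last target. There are 200 camera calls.

## Working session

There is one attempt and no reset: what is moved stays moved. The work goes in short steps, each a Python script; the robot and the scene stay as the last script left them, time stands still between calls to the robot, and variables do not carry over. Pictures are saved under pics/ and viewed, at most 14 in all, crops included, and the job is handed in when it is done.

```bash
ls; mkdir -p pics
python3 - <<'E'
from cell import arm,jaws,eyes,telemetry
import cv2,numpy as np
for n in ["scene","top"]:
    f=eyes.grab_frame(n); cv2.imwrite(f"pics/{n}0.png",cv2.resize(f["frame"],(800,600),interpolation=cv2.INTER_CUBIC)); cv2.imwrite(f"{n}.png",f["frame"])
    print(n,f["fx"],f["cx"],f["cy"],np.round(f["R"],3).tolist(),np.round(f["t"],3), np.round(-f["R"].T@f["t"],3))
print(telemetry.current_time(),telemetry.current_ee_rot())
E
```

```text
pics
scene 474.4551934547694 249.44777122902593 192.5199051227684 [[-0.355, 0.935, -0.016], [0.779, 0.286, -0.559], [-0.518, -0.211, -0.829]] [ 0.179 -0.347  2.012] [1.375 0.356 1.477]
top 348.4630238397541 254.96070179201416 197.83101762002644 [[-0.024, -1.0, -0.014], [-0.996, 0.025, -0.088], [0.089, 0.012, -0.996]] [0.058 0.532 1.197] [0.425 0.03  1.24 ]
0.1 [[-9.00986709e-01  4.33846303e-01 -5.79403914e-04]
 [ 4.33846668e-01  9.00985440e-01 -1.51862882e-03]
 [-1.36817009e-04 -1.61963684e-03 -9.99998679e-01]]
```

View pics/scene0.png

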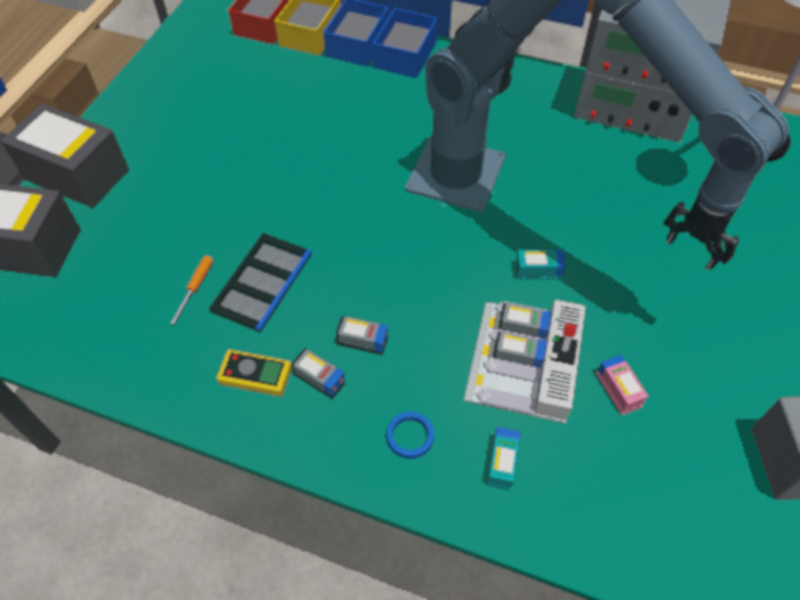

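View pics/top0.png

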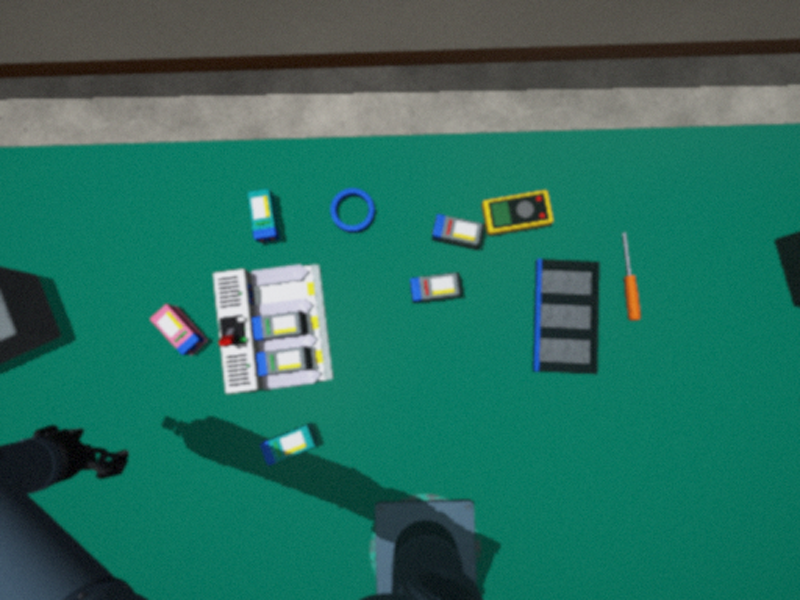

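The top view (800x600) shows packs with a green bar in the dock at (283,324) and (287,361), with the far bay empty at (285,293). The empties, with red bars, are at (437,288) and (458,230). Possible mix-ups are the turquoise packs at (262,215) and (290,443), the pink one at (177,328), and the blue tape at (352,210). The tray is at (567,317) with its blue wall on the left, and the red lever is at (228,340), leaning to dock +y (ON). Next I get rough positions and then take close wrist views.

```bash
cat > h.py <<'E'
from cell import arm,jaws,eyes,telemetry
import cv2,numpy as np
def ray(f,u,v,z):
    R=np.array(f["R"]);t=np.array(f["t"]);c=-R.T@t
    d=R.T@np.array([(u-f["cx"])/f["fx"],(v-f["cy"])/f["fy"],1])
    return (c+d*(z-c[2])/d[2])
def proj(f,X):
    p=np.array(f["R"])@X+np.array(f["t"]); return f["fx"]*p[0]/p[2]+f["cx"],f["fy"]*p[1]/p[2]+f["cy"]
def down(a):  # tool x axis at world yaw a... y = closing axis
    c,s=np.cos(a),np.sin(a)   # tool y along (c,s)
    return np.array([[s,c,0],[-c,s,0],[0,0,-1.]])
def shot(n,name,s=1.5625):
    f=eyes.grab_frame(n); g=f["frame"]; cv2.imwrite(f"raw_{name}.png",g)
    cv2.imwrite(f"pics/{name}.png",cv2.resize(g,(800,600),interpolation=cv2.INTER_CUBIC)); return f
def save(f,name): np.savez(name,**f)
E
python3 - <<'E'
from h import *
f=eyes.grab_frame("top");s=1.5625
for n,u,v,z in [("bay2 top",283,324,.064),("bay1",287,361,.064),("unitA",230,270,.075),("unitB",240,391,.075),("frontA",318,266,.01),("frontB",331,379,.01),("lever",228,340,.135),("e1",437,288,.054),("e2",458,230,.054),("trayblueA",539,261,.02),("trayblueB",536,371,.02),("trayC",567,317,.004)]:
    print(n,np.round(ray(f,u/s,v/s,z),3))
w=eyes.grab_frame("wrist"); R=np.array(w["R"]); c=-R.T@w["t"]
T=np.array(telemetry.current_ee_rot());p=telemetry.current_eef_pos()
print("cam in tool",T.T@(c-p), "\n",R@T, w["fx"])
E
```

```text
bay2 top [0.504 0.296 0.064]
bay1 [0.424 0.288 0.064]
unitA [0.623 0.408 0.075]
unitB [0.362 0.386 0.075]
frontA [0.638 0.227 0.01 ]
frontB [0.381 0.201 0.01 ]
lever [0.469 0.392 0.135]
e1 [ 0.575 -0.041  0.054]
e2 [ 0.703 -0.091  0.054]
trayblueA [ 0.635 -0.275  0.02 ]
trayblueB [ 0.388 -0.257  0.02 ]
trayC [ 0.508 -0.336  0.004]
cam in tool [ 8.32479391e-02  2.38328260e-07 -1.43888027e-01] 
 [[-2.86144925e-04  9.99999881e-01  3.95202522e-04]
 [-9.46960506e-01 -1.43969657e-04 -3.21349932e-01]
 [-3.21349836e-01 -4.66193833e-04  9.46960435e-01]] 342.04302282424936
```

Run:
```python
from h import *
for p,a in [((.5,.26,.30),0),((.52,-.24,.36),0)]:
    for da in (0,np.pi): print(p,da,np.round(arm.solve_ik(np.array(p),down(a+da)) if arm.solve_ik(np.array(p),down(a+da)) is not None else [0],2))
arm.reach(np.array([.52,-.24,.36]),down(0)); save(shot("wrist","wtray"),"ftray.npz")
print(telemetry.current_time())
arm.reach(np.array([.5,.26,.30]),down(0)); save(shot("wrist","wdock"),"fdock.npz")
print(telemetry.current_time())
```

```text
Traceback (most recent call last):
  File "scipy/spatial/transform/_rotation.pyx", line 1143, in scipy.spatial.transform._rotation.Rotation.from_matrix
ValueError: Non-positive determinant (left-handed or null coordinate frame) in rotation matrix 0: [[ 0.  1.  0.]
 [-1.  0.  0.]
 [ 0.  0. -1.]].
```

```bash
sed -i 's/return np.array(\[\[s,c,0\],\[-c,s,0\],\[0,0,-1.\]\])/return np.array([[-s,c,0],[c,s,0],[0,0,-1.]])/' h.py
python3 - <<'E'
from h import *
for p in [(.5,.26,.30),(.52,-.24,.36)]:
    for a in (0,np.pi):
        q=arm.solve_ik(np.array(p),down(a)); print(p,a,None if q is None else np.round(q,2))
arm.reach(np.array([.52,-.24,.36]),down(np.pi)); save(shot("wrist","wtray"),"ftray.npz")
print(telemetry.current_time())
arm.reach(np.array([.5,.26,.30]),down(np.pi)); save(shot("wrist","wdock"),"fdock.npz")
print(telemetry.current_time())
E
```

```text
(0.5, 0.26, 0.3) 0 [-0.83  0.33  0.34  1.71 -0.12  1.12 -0.45]
(0.5, 0.26, 0.3) 3.141592653589793 [-0.33  0.34 -0.29  1.68  0.1   1.14  2.49]
(0.52, -0.24, 0.36) 0 [-0.33  0.4   0.93  1.62 -0.33  1.29  0.66]
(0.52, -0.24, 0.36) 3.141592653589793 [-0.42  0.46  1.1   1.63 -0.42  1.32 -2.39]
3.3
7.1333
```

View pics/wdock.png

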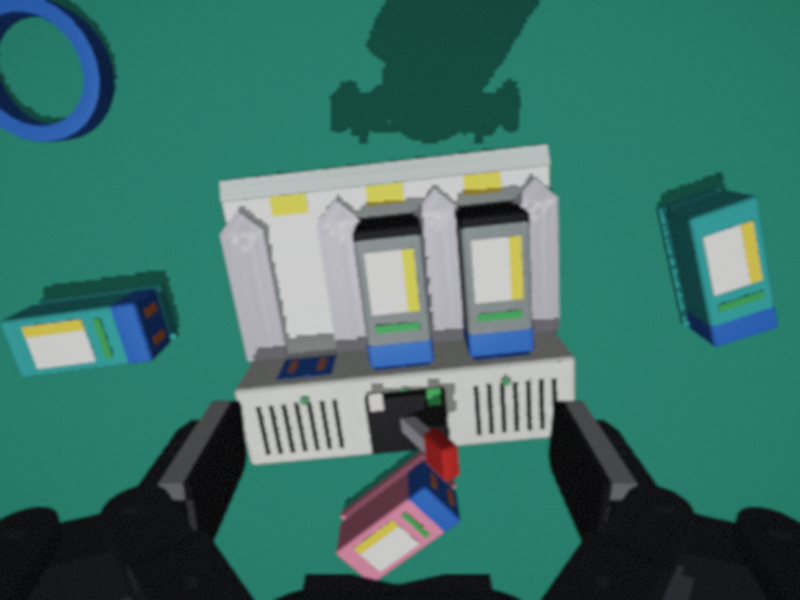

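View pics/wtray.png

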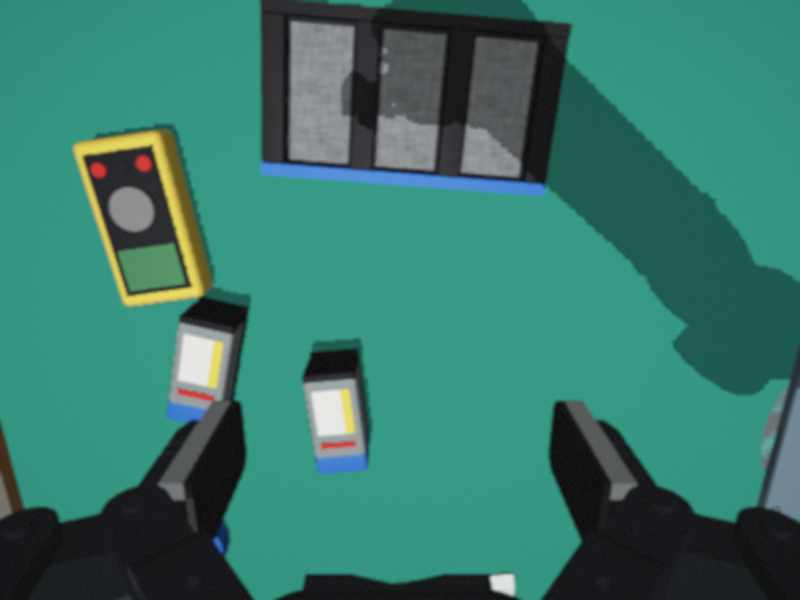

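The dock view shows the power unit's top corners at (238,391) and (575,358), and packs with green bars in bays 2 and 1 at (393,290) and (497,280). The lever is at (440,455) on the green side. The tray view shows the empties with red bars at (338,425) and (200,365), and the tray with its blue wall edge from (262,168) to (545,190). I'll fit these by colour.

```bash
cat >> h.py <<'E'
def load(n): 
    d=np.load(n); return {k:d[k] for k in d}
def mask(f,kind):
    h=cv2.cvtColor(f["frame"],cv2.COLOR_BGR2HSV).astype(int);H,S,V=h[...,0],h[...,1],h[...,2]
    m={"blue":(H>100)&(H<122)&(S>120)&(V>120),"green":(H>50)&(H<75)&(S>120)&(V>90),"red":((H<6)|(H>174))&(S>150)&(V>110),
       "label":(S<40)&(V>190),"yellow":(H>20)&(H<33)&(S>110)&(V>140)}[kind]
    return m.astype(np.uint8)*255
def blobs(f,kind,amin=25):
    cs,_=cv2.findContours(mask(f,kind),cv2.RETR_EXTERNAL,cv2.CHAIN_APPROX_NONE)
    return [(cv2.contourArea(c),cv2.minAreaRect(c)) for c in cs if cv2.contourArea(c)>amin]
E
python3 - <<'E'
from h import *
d=load("fdock.npz");t=load("ftray.npz")
print("dock green",d["frame"][int(327/1.5625),int(397/1.5625)],d["frame"][227,248],"tray label",t["frame"][264,213],"blue",t["frame"][296,218],"red",t["frame"][285,217])
for n,f,z in(("d",d,.064),("t",t,.054)):
  for k in("blue","green","red","label","yellow"):
    for a,r in blobs(f,k,12):
        print(n,k,a,np.round(np.array(r[0])*1.5625),np.round(r[1],1),round(r[2]),np.round(ray(f,*r[0],z)[:2],4))
s=1.5625
P=lambda f,u,v,z: ray(f,u/s,v/s,z)[:2]
A,B=P(d,238,391,.075),P(d,575,358,.075);C,D=P(d,250,463,.075),P(d,570,433,.075)
print("unit",A,B,C,D,np.linalg.norm(A-B),np.linalg.norm(A-C),np.linalg.norm(C-D))
E_,F=P(d,220,183,.0),P(d,548,148,.0);print("front",E_,F,np.linalg.norm(E_-F))
for nm,(u,v) in dict(bl=(262,168),br=(545,190),tl=(263,5),tr=(570,27)).items(): print("tray",nm,P(t,u,v,.018))
E
```

```text
dock green [ 98 164  75] [187 112  60] tray label [229 231 231] blue [208 127  67] red [ 78  82 204]
d blue 362.5 [434. 508.] [32.9 12.4] 43 [0.4675 0.4998]
d blue 536.0 [400. 354.] [14.8 41.4] 83 [0.497  0.3538]
d blue 545.5 [501. 343.] [14.6 42. ] 84 [0.4196 0.344 ]
d blue 506.5 [743. 326.] [13.6 43.7] 73 [0.2345 0.3307]
d blue 555.0 [131. 332.] [40.5 15.5] 72 [0.704  0.3351]
d blue 1533.0 [49. 70.] [90. 63.] 90 [0.7277 0.1492]
d green 12.5 [415. 524.] [17.7  1.4] 41 [0.4843 0.5167]
d green 54.5 [433. 395.] [8. 8.] 90 [0.471  0.3898]
d green 59.0 [397. 326.] [ 3.3 26.2] 84 [0.4997 0.3305]
d green 69.5 [102. 338.] [25.6  3.8] 72 [0.7268 0.3394]
d green 63.5 [500. 315.] [ 3.5 26.3] 84 [0.4214 0.321 ]
d green 77.5 [740. 301.] [ 3.8 28.5] 72 [0.2411 0.3098]
d red 330.0 [441. 458.] [28.  19.1] 86 [0.4626 0.4492]
d label 461.0 [389. 549.] [16.3 33.9] 54 [0.5068 0.5442]
d label 43.0 [375. 402.] [8. 6.] 90 [0.5174 0.3954]
d label 3303.5 [307. 422.] [44.9 83.6] 84 [0.573  0.4139]
d label 2682.0 [478. 405.] [ 45.3 123.5] 84 [0.4347 0.3989]
d label 660.5 [ 60. 349.] [19.8 39.3] 82 [0.7612 0.3
[... 1500 characters left out ...]
584.] [11. 14.] 90 [0.4055 0.1609]
t label 499.0 [328. 412.] [30.1 18.6] 81 [ 0.5862 -0.0513]
t label 548.5 [194. 360.] [19.7 31.3] 8 [ 0.7071 -0.1068]
t yellow 83.5 [347. 411.] [26.6  4.1] 82 [ 0.5671 -0.0529]
t yellow 100.0 [215. 364.] [ 4.6 28.3] 9 [ 0.6887 -0.1024]
t yellow 5736.0 [139. 219.] [114.9  56.1] 75 [ 0.7386 -0.2378]
unit [0.62293378 0.37973468] [0.3646018  0.35191384] [0.6195113  0.44565704] [0.36161453 0.41770253] 0.25982572774289897 0.0660111397469594 0.2594074020506397
front [0.64428032 0.22974306] [0.37840433 0.20237375] 0.2672809712589671
tray bl [ 0.63964009 -0.2768509 ]
tray br [ 0.38670669 -0.25787119]
tray tl [ 0.62854655 -0.4057777 ]
tray tr [ 0.3781832  -0.39007206]
```

Run:
```python
import cv2
g=cv2.imread("raw_wdock.png")[90:305,135:375]; cv2.imwrite("pics/dockcrop.png",cv2.resize(g,None,fx=2.75,fy=2.75,interpolation=cv2.INTER_CUBIC))
```

```text
(no output)
```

View pics/dockcrop.png

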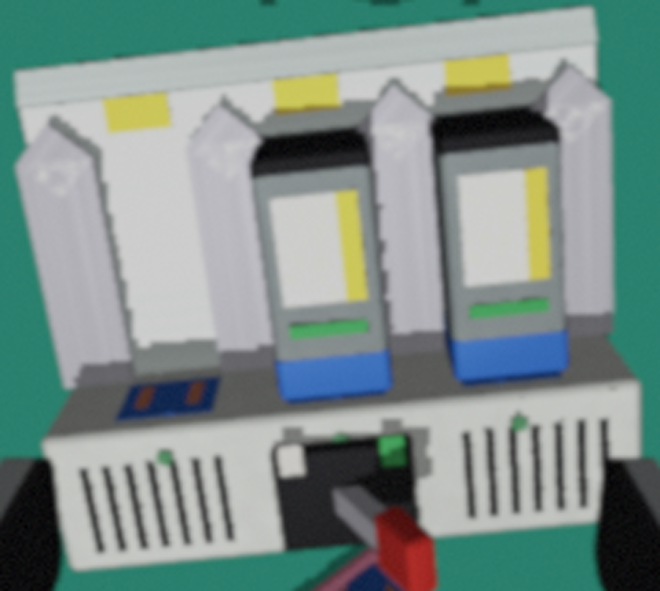

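```bash
cat >> h.py <<'E'
TH=.105; O=np.array([.5007,.324])
def dk(x,y,th=TH,o=O):
    return o+x*np.array([-np.sin(th),np.cos(th)])+y*np.array([-np.cos(th),-np.sin(th)])
def P3(p,z): return np.array([p[0],p[1],z])
AD=np.pi+TH
E
python3 - <<'E'
from h import *
d=load("fdock.npz");t=load("ftray.npz")
r=[b for b in blobs(d,"red",100)][0][1]; p=ray(d,*r[0],.128)[:2]; print("lever",p,"expected",dk(.08,.022))
for a,b in blobs(d,"yellow",50):
    if b[0][1]<135 and b[0][0]>150: print("mark",ray(d,*b[0],.01)[:2])
for a,b in blobs(t,"blue",600): print("blue wall",ray(t,*b[0],.02)[:2],b)
for pts in ([(289,20),(355,25),(350,165),(287,160)],[(383,28),(447,32),(437,172),(376,166)],[(474,37),(539,42),(521,178),(461,173)]):
    c=np.array([ray(t,u/1.5625,v/1.5625,.004)[:2] for u,v in pts]); print("slot",c.mean(0), np.linalg.norm(c[0]-c[3]),np.linalg.norm(c[0]-c[1]))
c=telemetry.current_joint_pos(); print(np.round(c,2))
for x,y,z,a in [(.08,.07,.118,AD),(-.013,.078,.03,AD),(-.147,.078,.03,AD),(-.013,0,.03,AD),(-.147,-.078,.03,AD),(-.013,-.078,.03,AD)]:
    q=arm.solve_ik(P3(dk(x,y),z),down(a)); print(x,y,None if q is None else np.round(q,2))
jaws.grip(0)
arm.reach(P3(dk(.08,.085),.2),down(AD))
arm.move_linear(P3(dk(.08,.085),.118))
print(arm.move_linear(P3(dk(.08,-.006),.118),vel=.06,max_force=8))
e=telemetry.current_eef_pos();print("stop",e, telemetry.current_force(), (e[:2]-O)@np.array([-np.cos(TH),-np.sin(TH)]),telemetry.current_time())
E
```

```text
lever [0.46887938 0.40336464] expected [0.47043659 0.40125365]
mark [0.58753617 0.24510362]
mark [0.50979448 0.23694116]
mark [0.43178742 0.22804084]
blue wall [ 0.51505697 -0.26856774] ((257.5087890625, 113.88529205322266), (181.84738159179688, 8.283221244812012), 4.39870548248291)
slot [ 0.58713801 -0.33782881] 0.1146737064672408 0.05547210687803589
slot [ 0.50792135 -0.33219951] 0.11380045217449394 0.05417731406417842
slot [ 0.43025484 -0.32575224] 0.11313585518350533 0.0555833014421493
[ 0.2   0.53 -1.07  1.65  0.49  1.25  2.18]
0.08 0.07 [-0.19  0.76 -0.92  1.78  0.72  0.98  1.85]
-0.013 0.078 [-0.11  0.8  -0.79  1.96  0.84  0.76  1.84]
-0.147 0.078 [ 0.15  0.73 -0.77  2.08  0.85  0.67  2.04]
-0.013 0 [-0.07  0.89 -0.81  1.77  0.83  0.86  1.98]
-0.147 -0.078 [ 0.17  0.92 -0.81  1.69  0.83  0.91  2.26]
-0.013 -0.078 [-0.06  0.98 -0.82  1.57  0.82  0.97  2.1 ]
True
stop [0.49480702 0.4035653  0.11714385] [-1.56066669  0.38962123  1.98385177] -0.002478491851372851 10.8
```

```bash
sed -i 's/TH=.105/TH=.107/' h.py
cat >> h.py <<'E'
TT=-.076; OT=np.array([.509,-.3328])
H=.022
def st(s=""):
    e=telemetry.current_eef_pos();print(s,"t",round(telemetry.current_time(),1),"tcp",np.round(e,4),"F",np.round(telemetry.current_force(),1),"open",round(telemetry.current_opening(),4))
def tr(x,y): return dk(x,y,TT,OT)
def lin(p,z,vel=.15,**k): return arm.move_linear(P3(p,z),vel=vel,**k)
def lever_dock(zz=.128):
    f=eyes.grab_frame("wrist"); b=max(blobs(f,"red",60),key=lambda b:b[0])[1]
    p=ray(f,*b[0],zz)[:2]-O; return np.round([p@np.array([-np.sin(TH),np.cos(TH)]),p@np.array([-np.cos(TH),-np.sin(TH)])],4)
def pull(y):
    jaws.grip(.066); lin(dk(-.013,y),.010+H,vel=.12); st("at pack")
    jaws.grip(.03); st("gripped"); assert abs(telemetry.current_opening()-.05)<.004
    print(lin(dk(-.152,y),.010+H,vel=.1,max_force=45)); st("pulled")
    lin(dk(-.152,y),.16); st("up")
def lay(y):
    arm.reach(P3(tr(0,y),.16),down(np.pi+TT)); st("over tray")
    print(lin(tr(0,y),.004+H+.0005,vel=.1,max_force=15)); st("down")
    jaws.grip(.066); lin(tr(0,y),.15,vel=.2); st("released")
E
python3 - <<'E'
from h import *
lin(dk(.08,.02),.118); lin(dk(.08,.03),.22,vel=.2)
arm.reach(P3(dk(-.03,.078),.20),down(AD))
l=lever_dock();print("lever",l)
E
```

```text
Traceback (most recent call last):
  File "h.py", line 38, in lever_dock
    f=eyes.grab_frame("wrist"); b=max(blobs(f,"red",60),key=lambda b:b[0])[1]
                                  ~~~^^^^^^^^^^^^^^^^^^^^^^^^^^^^^^^^^^^^^
ValueError: max() iterable argument is empty
```

Out of the wrist view, so I'll back off a bit and look.

Run:
```python
from h import *
arm.reach(P3(dk(-.05,.05),.30),down(AD))
f=shot("wrist","lev1"); print("lever",lever_dock(),telemetry.current_time())
```

```text
lever [ 0.0811 -0.0228] 12.9667
```

View pics/lev1.png

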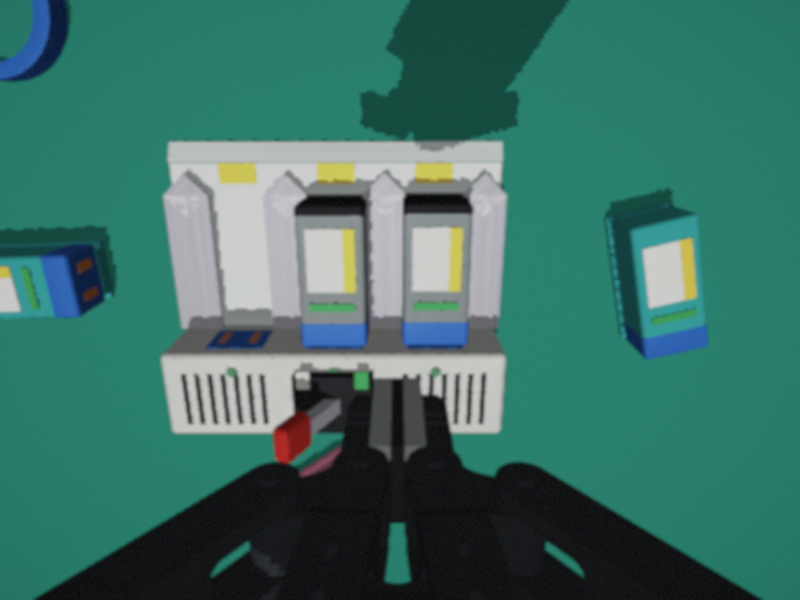

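The picture shows the lever at (293,437) on the white side, at dock y of about -23 mm, so the dock is OFF. The dock lines up square with the tool. Next I pull the bay 1 pack.

Run:
```python
from h import *
arm.reach(P3(dk(-.013,.078),.14),down(AD)); st("above")
pull(.078)
```

```text
above t 13.7 tcp [0.425  0.3033 0.1407] F [ 0.6  0.6 -0.3] open -0.0002
at pack t 15.4 tcp [0.4249 0.3032 0.0326] F [0.  1.6 0.3] open 0.0662
gripped t 15.7 tcp [0.4249 0.3032 0.0329] F [-0.2 -0.7  6. ] open 0.0489
False
pulled t 17.2 tcp [0.4388 0.1641 0.0315] F [ 0.5  0.4 -5.1] open 0.0492
up t 18.2 tcp [0.4387 0.1641 0.1592] F [ 0.1 -0.1 -5.2] open 0.0493
```

Run:
```python
from h import *
lay(.078)
arm.reach(P3(dk(-.013,0),.14),down(AD)); st("above")
pull(0)
lay(-.078)
arm.reach(np.array([.56,-.26,.36]),down(np.pi)); save(shot("wrist","w2"),"f2.npz"); print(telemetry.current_time())
```

```text
over tray t 21.7 tcp [ 0.4312 -0.3265  0.1598] F [-0.  -0.3 -5.6] open 0.0492
True
down t 23.0 tcp [ 0.4309 -0.3267  0.027 ] F [-0.9  1.2  6. ] open 0.0491
released t 24.1 tcp [ 0.4309 -0.3261  0.149 ] F [0.6 0.6 0.7] open 0.0661
above t 27.4 tcp [0.5021 0.3105 0.1396] F [-0.  -0.2  0. ] open 0.0659
at pack t 28.6 tcp [0.5025 0.3116 0.0328] F [-0.4  0.7  0.5] open 0.066
gripped t 28.9 tcp [0.5025 0.3116 0.0331] F [-0.9 -1.2  5.5] open 0.0496
False
pulled t 30.4 tcp [0.5163 0.1717 0.0311] F [ 0.   0.4 -5.9] open 0.0492
up t 31.4 tcp [0.5163 0.1723 0.159 ] F [ 0.1  0.2 -6.1] open 0.049
over tray t 35.0 tcp [ 0.5867 -0.3383  0.1596] F [-0.2  0.6 -6.4] open 0.0494
True
down t 36.2 tcp [ 0.5861 -0.3401  0.0329] F [ 0.1 -1.8  2.4] open 0.0494
released t 37.3 tcp [ 0.5864 -0.3379  0.1488] F [0.2 0.3 0.5] open 0.066
38.2083
```

View pics/w2.png

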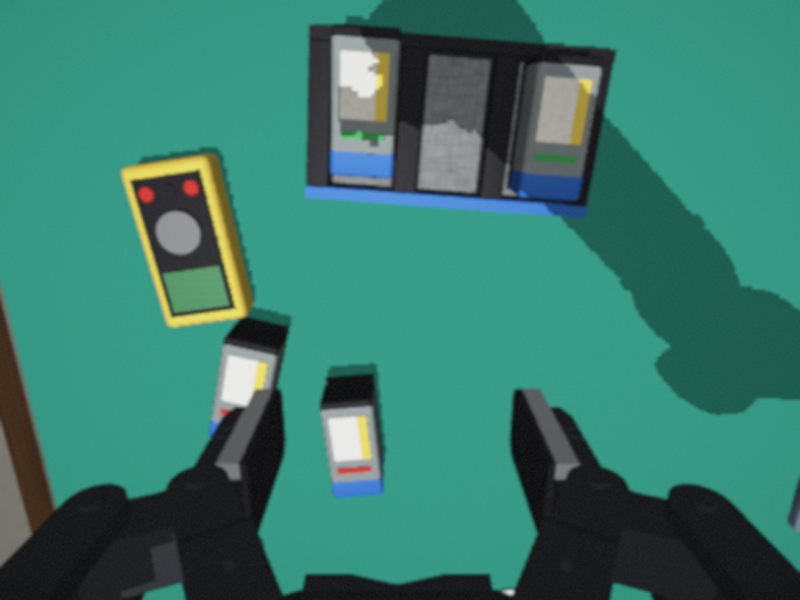

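Both packs are in the tray, but the slot 3 pack at (362,105) sits closer to the tail wall and stopped 6 mm high. I'll measure them in tray coordinates.

```bash
cat >> h.py <<'E'
def feats(f,z,near,bar,rad=.08):
    """label,yellow,bar,blue centroids on plane z near a point"""
    out={}
    for k in("label","yellow",bar,"blue"):
        c=[(a,ray(f,*r[0],z)[:2]) for a,r in blobs(f,k,8)]
        c=[(a,p) for a,p in c if np.linalg.norm(p-near)<rad]
        if c: out[k]=max(c,key=lambda q:q[0])[1]
    return out
def intray(p): 
    p=np.asarray(p)-OT; return np.round([p@np.array([-np.sin(TT),np.cos(TT)]),p@np.array([-np.cos(TT),-np.sin(TT)])],4)
E
python3 - <<'E'
from h import *
f=load("f2.npz")
for k in("label","yellow","green","blue"):
    for a,r in blobs(f,k,8):
        x=intray(ray(f,*r[0],.058)[:2])
        if abs(x[0])<.1: print(k,a,x,np.round(r[0]),np.round(r[1],1))
s=1.5625
for n,u,v,z in [("R blue front edge",547,198,.058),("L blue front edge",361,179,.058),("wall inner",350,186,.018),("L foot",361,180,.01),("R foot",547,200,.01)]: print(n,intray(ray(f,u/s,v/s,z)[:2]))
# docked reference
d=load("fdock.npz")
for c in (dk(-.013,0),dk(-.013,.078)):
    F=feats(d,.064,c,"green",.06)
    for k,p in F.items():
        p=p-c; print(k,np.round([p@np.array([-np.sin(TH),np.cos(TH)]),p@np.array([-np.cos(TH),-np.sin(TH)])],4))
g=f["frame"][5:145,185:400]; cv2.imwrite("pics/tr2.png",cv2.resize(g,None,fx=3.5,fy=3.5,interpolation=cv2.INTER_CUBIC))
E
```

```text
label 567.0 [-0.0328 -0.0824] [229.  47.] [30. 24.]
yellow 216.5 [-0.0186  0.0933] [371.  71.] [ 6.4 40.8]
yellow 224.5 [-0.0247 -0.0635] [244.  55.] [ 6.6 43. ]
green 59.0 [0.0181 0.0793] [355. 101.] [24.2  3.3]
green 55.5 [ 0.0122 -0.0769] [232.  86.] [25.2  3.2]
blue 1237.0 [ 0.0589 -0.0057] [285. 128.] [179.7   8.2]
blue 482.0 [0.04   0.0779] [351. 118.] [15. 40.]
blue 534.0 [ 0.0345 -0.0765] [231. 105.] [40.8 15. ]
R blue front edge [0.0505 0.0785]
L blue front edge [ 0.0467 -0.0756]
wall inner [ 0.0582 -0.0872]
L foot [ 0.0532 -0.0782]
R foot [0.0583 0.0928]
label [-0.0168 -0.0042]
yellow [-0.0167  0.0145]
green [0.0195 0.0004]
blue [0.0431 0.0005]
label [-0.0179 -0.0033]
yellow [-0.0182  0.0149]
green [0.0184 0.0011]
blue [0.0416 0.0005]
```

View pics/tr2.png

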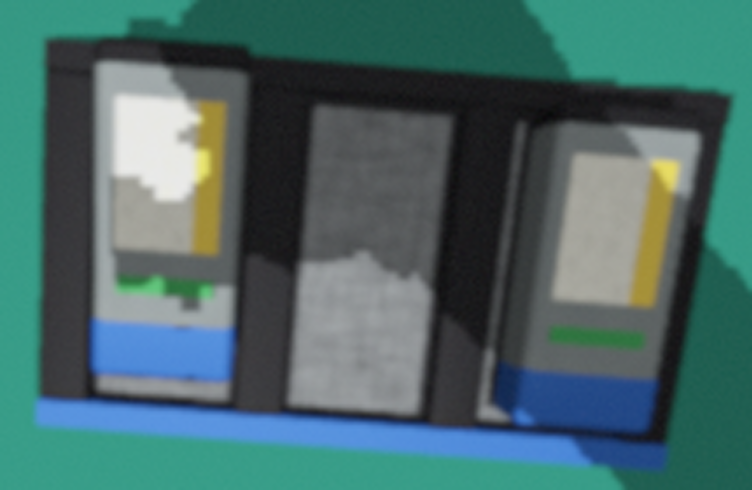

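Slot 3's pack sits about 7 mm too far towards the tail wall, so its tail is probably resting on it. I'll regrip it, shift it towards the blue wall and check.

Run:
```python
from h import *
arm.reach(P3(tr(-.005,-.078),.13),down(np.pi+TT))
lin(tr(-.005,-.078),.031); jaws.grip(.03); st("grip")
lin(tr(-.005,-.078),.046); lin(tr(.004,-.078),.046)
print(lin(tr(.004,-.078),.0265,vel=.05,max_force=15)); st("down")
jaws.grip(.066); lin(tr(0,-.078),.15,vel=.2)
arm.reach(np.array([.60,-.24,.36]),down(np.pi)); f=shot("wrist","w3");save(f,"f3.npz"); print(telemetry.current_time())
for k in("yellow","green","blue"):
    for a,r in blobs(f,k,8):
        x=intray(ray(f,*r[0],.058)[:2])
        if abs(x[0])<.1: print(k,a,x,np.round(r[0]),np.round(r[1],1))
```

```text
grip t 40.3 tcp [ 0.587  -0.3444  0.0326] F [-1.4  1.4  6.7] open 0.0489
True
down t 41.1 tcp [ 0.5872 -0.3359  0.0319] F [-0.5  0.   6.1] open 0.049
43.15
yellow 199.0 [-0.0181  0.0936] [406.  55.] [ 6.  42.8]
yellow 242.0 [-0.0165 -0.0635] [276.  45.] [ 6.6 43.7]
green 64.0 [0.018  0.0798] [389.  85.] [25.2  3.5]
green 68.0 [ 0.0206 -0.0778] [262.  77.] [26.2  3.6]
blue 1188.5 [ 0.0608 -0.0086] [313. 114.] [181.6   8.3]
blue 478.5 [0.0403 0.079 ] [384. 103.] [37.  14.3]
blue 595.5 [ 0.0435 -0.0777] [261.  96.] [40.9 16.3]
```

View pics/w3.png

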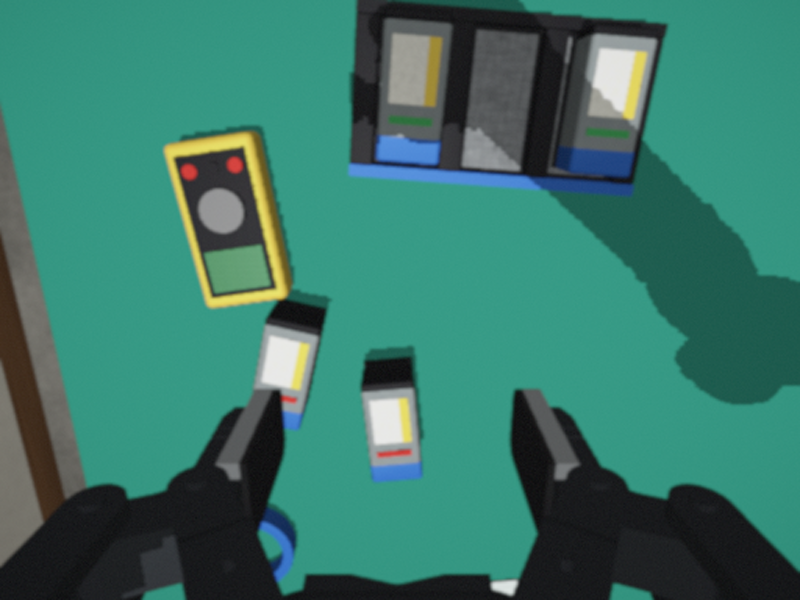

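Slot 3's pack is now at tray x of about +1 mm, with features at (262,77). I'll check that it lies flat by touching both ends from above, then image the empties.

```bash
cat >> h.py <<'E'
REF={"label":(-.0173,-.0037),"yellow":(-.0175,.0147),"red":(.019,.0007),"blue":(.0424,.0005)}
def pose(F):
    ks=[k for k in REF if k in F]; A=np.array([REF[k] for k in ks]);B=np.array([F[k] for k in ks])
    a=A-A.mean(0);b=B-B.mean(0)
    # pack frame (x,y) -> world: x dir (-s,c), y dir (-c,-s) : rotation by pi/2+th
    ph=np.arctan2((a[:,0]*b[:,1]-a[:,1]*b[:,0]).sum(),(a*b).sum())
    R=np.array([[np.cos(ph),-np.sin(ph)],[np.sin(ph),np.cos(ph)]])
    c=B.mean(0)-R@A.mean(0); res=np.linalg.norm(A@R.T+c-B,axis=1).max()
    return c,ph-np.pi/2,res,len(ks)
def empties(f,near):
    out=[]
    for n in near:
        F=feats(f,.054,np.array(n),"red",.065); out.append(pose(F)); print("empty",np.round(out[-1][0],4),"th",round(out[-1][1],3),"res",round(out[-1][2],4),out[-1][3])
    return out
E
python3 - <<'E'
from h import *
jaws.grip(0)
arm.reach(P3(tr(-.035,-.078),.12),down(np.pi+TT))
for y in (-.035,.04):
    lin(tr(y,-.078),.08); print(lin(tr(y,-.078),.054,vel=.03,max_force=4)); st("probe"); lin(tr(y,-.078),.08)
lin(tr(.04,-.078),.15)
jaws.grip(.066)
arm.reach(np.array([.64,-.12,.36]),down(np.pi)); f=shot("wrist","w4");save(f,"f4.npz"); st()
empties(f,[(.581,-.033),(.709,-.09)])
E
```

```text
True
probe t 45.8 tcp [ 0.5846 -0.3739  0.0701] F [-1.4  1.   5.3] open -0.0003
True
probe t 47.3 tcp [ 0.5898 -0.2989  0.0601] F [-1.3  1.3  6.9] open 0.0002
 t 50.0 tcp [ 0.639  -0.1213  0.3586] F [-0.2 -0.3  0.2] open 0.0658
empty [ 0.6037 -0.0271] th 0.094 res 0.0005 4
empty [ 0.7066 -0.09  ] th -0.235 res 0.0005 4
```

The probe reads 70 mm at the tail and 60 mm at the front, so the pack is still tilted. The empty near y = -0.03 has also moved about 2 cm (0.581 to 0.604), which is the announced knock. I'll look at the tray from the side.

Run:
```python
from h import *
arm.reach(np.array([.62,.02,.30]),down(np.pi))
f=eyes.grab_frame("scene"); save(f,"fs.npz"); a=f["frame"][135:225,125:260]
w=eyes.grab_frame("wrist"); b=w["frame"]; save(w,"f5.npz")
a=cv2.resize(a,(600,400),interpolation=cv2.INTER_CUBIC)
cv2.imwrite("pics/trside.png",a); st()
```

```text
t 50.8 tcp [0.6202 0.0177 0.3004] F [ 0.1 -0.1  0.3] open 0.0659
```

View pics/trside.png

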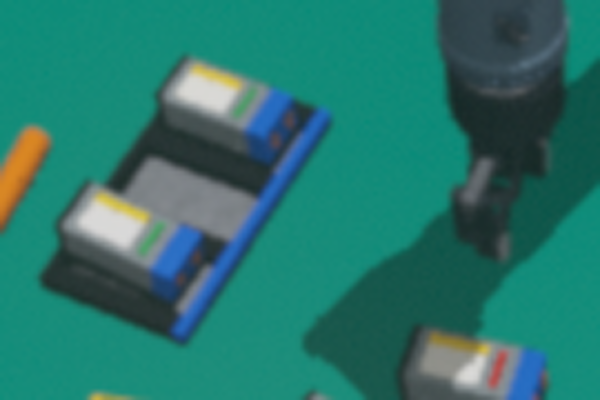

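Slot 3's pack (front at about (185,270) in the crop) has a wide gap to the blue wall, and its tail is riding on the end wall. I'll push it forward by the tail with closed fingers and probe again.

Run:
```python
from h import *
jaws.grip(0)
arm.reach(P3(tr(-.10,-.078),.15),down(np.pi+TT)); lin(tr(-.10,-.078),.045)
print(lin(tr(-.062,-.078),.045,vel=.05,max_force=20)); st("push"); print(intray(telemetry.current_eef_pos()[:2]))
lin(tr(-.10,-.078),.045); lin(tr(-.10,-.078),.12)
for y,s in ((-.035,-.078),(.04,-.078),(.04,.078),(-.035,.078)):
    lin(tr(y,s),.08,vel=.25); print(lin(tr(y,s),.054,vel=.03,max_force=4)); st("probe"); lin(tr(y,s),.08)
lin(tr(-.035,.078),.12)
```

```text
False
push t 54.9 tcp [ 0.5822 -0.4002  0.045 ] F [-0.5 -0.7 -1.3] open 0.0003
[-0.0617 -0.0781]
True
probe t 57.1 tcp [ 0.584  -0.3736  0.0582] F [-1.8  1.2  6.2] open 0.0003
True
probe t 58.5 tcp [ 0.5896 -0.2989  0.0582] F [-0.8  0.6  6.4] open -0.0
True
probe t 60.3 tcp [ 0.4342 -0.2869  0.0581] F [-1.5  1.2  9.4] open -0.0003
True
probe t 61.8 tcp [ 0.4286 -0.3614  0.0581] F [-1.   1.4  8.1] open -0.0001
```

Both tray packs are flat at 58 mm. Now the empties: re-measure, grasp the first one and insert it in bay 2.

```bash
cat >> h.py <<'E'
def look(c):
    arm.reach(np.array([min(c[0]+.02,.64),c[1]-.06,.33]),down(np.pi)); return eyes.grab_frame("wrist")
def fetch(c0):
    jaws.grip(.066)
    c,th,res,n=empties(look(c0),[c0])[0]; assert res<.003 and n>=3
    assert arm.solve_ik(P3(c,.022),down(np.pi+th)) is not None
    arm.reach(P3(c,.12),down(np.pi+th)); lin(c,.0215,vel=.12,max_force=12); st("at pack")
    jaws.grip(.03); st("gripped"); assert abs(telemetry.current_opening()-.05)<.004
    zg=telemetry.current_eef_pos()[2]; lin(c,.15,vel=.2); return zg
def insert(y,zg):
    arm.reach(P3(dk(-.155,y),.15),down(AD)); lin(dk(-.155,y),zg+.0115,vel=.1,max_force=25); st("at mouth")
    r=lin(dk(-.005,y),zg+.0115,vel=.06,max_force=25); st("in"); 
    p=telemetry.current_eef_pos()[:2]-O; x=p@np.array([-np.sin(TH),np.cos(TH)]); print("hit",r,"dock x",round(x,4)); return x
E
python3 - <<'E'
from h import *
zg=fetch(np.array([.6037,-.0271])); x=insert(0,zg)
E
```

```text
empty [ 0.6037 -0.0273] th 0.095 res 0.0003 4
at pack t 66.5 tcp [ 0.6043 -0.0275  0.0222] F [ 0.1 -1.  -0.1] open 0.0658
gripped t 66.8 tcp [ 0.6044 -0.0274  0.0226] F [-0.6  0.2  6.7] open 0.0493
at mouth t 69.8 tcp [0.5178 0.17   0.0347] F [-0.6  0.4 -4.1] open 0.0489
in t 72.4 tcp [0.5017 0.3125 0.0341] F [ -0.5 -12.7  -3.2] open 0.0493
hit False dock x -0.0115
```

```bash
cat >> h.py <<'E'
def seat(y):
    jaws.grip(.066); lin(dk(-.013,y),.13,vel=.2); jaws.grip(0)
    lin(dk(-.11,y),.13,vel=.2); lin(dk(-.11,y),.042)
    r=lin(dk(-.071,y),.042,vel=.04,max_force=25); st("seat")
    p=telemetry.current_eef_pos()[:2]-O; print("hit",r,"dock x",round(p@np.array([-np.sin(TH),np.cos(TH)]),4))
    lin(dk(-.11,y),.042); lin(dk(-.11,y),.15,vel=.2)
E
python3 - <<'E'
from h import *
seat(0)
zg=fetch(np.array([.7066,-.09])); insert(.078,zg); seat(.078)
arm.reach(P3(dk(-.05,.05),.30),down(AD)); f=shot("wrist","w6"); save(f,"f6.npz"); st()
E
```

```text
Traceback (most recent call last):
  File "h.py", line 87, in seat
    jaws.grip(.066); lin(dk(-.013,y),.13,vel=.2); jaws.grip(0)
                     ~~~^^^^^^^^^^^^^^^^^^^^^^^^
  File "h.py", line 36, in lin
    def lin(p,z,vel=.15,**k): return arm.move_linear(P3(p,z),vel=vel,**k)
                                     ~~~~~~~~~~~~~~~^^^^^^^^^^^^^^^^^^^^^
cell.Unreachable: the arm cannot follow that straight line within its joint ranges
```

Run:
```python
from h import *
st(); print(np.round(telemetry.current_joint_pos(),3))
for x in (-.013,-.03,-.06):
  for z in (.06,.1,.13):
    q=arm.solve_ik(P3(dk(x,0),z),down(AD)); print(x,z,None if q is None else np.round(q,2))
```

```text
t 72.7 tcp [0.5016 0.3198 0.0345] F [-0.2 -0.5 -0.5] open 0.0657
[-1.36   1.123  1.139  1.84  -1.202  1.071 -2.748]
-0.013 0.06 [-1.37  1.09  1.18  1.85 -1.17  1.1  -2.75]
-0.013 0.1 [ 0.09  0.9  -1.08  1.75  0.91  1.08  1.93]
-0.013 0.13 [ 0.09  0.85 -1.08  1.74  0.84  1.1   1.98]
-0.03 0.06 [-1.35  1.08  1.17  1.87 -1.16  1.09 -2.72]
-0.03 0.1 [-1.37  1.03  1.23  1.85 -1.1   1.14 -2.75]
-0.03 0.13 [ 0.12  0.83 -1.08  1.75  0.83  1.08  2.  ]
-0.06 0.06 [-1.31  1.07  1.17  1.9  -1.16  1.07 -2.66]
-0.06 0.1 [-1.33  1.01  1.22  1.89 -1.09  1.11 -2.69]
-0.06 0.13 [-1.35  0.97  1.25  1.87 -1.04  1.15 -2.73]
```

The arm is on a wrist branch near its joint limit. I'll slide the open fingers back along the pack to leave, then use the half-turned grasp (camera on the blue-end side) for bay 1, where the lever is well clear.

Run:
```python
from h import *
lin(dk(-.06,0),.036); lin(dk(-.12,0),.05,vel=.2); lin(dk(-.12,0),.14,vel=.2); jaws.grip(0)
arm.reach(P3(dk(-.115,0),.14),down(TH)); st(); print(np.round(telemetry.current_joint_pos(),2))
def ok(p,a): 
    q=arm.solve_ik(p,down(a)); return None if q is None else np.round(q,2)
for p,a in [(P3((.7066,-.09),.022),-.235),(P3(dk(-.155,.078),.15),TH),(P3(dk(-.155,.078),.034),TH),(P3(dk(-.01,.078),.034),TH),(P3(dk(-.01,.078),.13),TH)]: print(ok(p,a))
lin(dk(-.11,0),.042)
r=lin(dk(-.071,0),.042,vel=.04,max_force=25); st("seat")
p=telemetry.current_eef_pos()[:2]-O; print("hit",r,"dock x",round(p@np.array([-np.sin(TH),np.cos(TH)]),4))
lin(dk(-.11,0),.042); lin(dk(-.11,0),.15,vel=.2)
```

```text
t 77.2 tcp [0.5129 0.2095 0.1399] F [ 1.1  0.4 -0.5] open -0.0002
[-0.86  0.54  0.51  1.89 -0.36  0.8  -0.04]
[-0.26  0.96  0.53  1.48 -0.58  0.86  0.23]
[-0.9   0.39  0.55  2.1  -0.31  0.73 -0.04]
[-0.75  0.61  0.38  2.14 -0.48  0.47  0.11]
[-1.02  0.67  0.4   2.   -0.47  0.56 -0.18]
[-1.1   0.51  0.51  1.98 -0.36  0.74 -0.28]
seat t 78.8 tcp [0.5092 0.2431 0.0418] F [-0.   0.   0.1] open -0.0002
hit True dock x -0.0814
```

```bash
sed -i 's/def look(c):/def look(c,FL=0):\n    if FL: arm.reach(np.array([min(c[0]-.02,.66),c[1]+.06,.33]),down(0)); return eyes.grab_frame("wrist")/; s/def fetch(c0):/def fetch(c0,FL=0):/; s/look(c0),\[c0\]/look(c0,FL),[c0]/; s/down(np.pi+th)/down((0 if FL else np.pi)+th)/g; s/def insert(y,zg):/def insert(y,zg,A=AD):/; s/reach(P3(dk(-.155,y),.15),down(AD))/reach(P3(dk(-.155,y),.15),down(A))/' h.py
python3 - <<'E'
from h import *
zg=fetch(np.array([.7066,-.09]),1); insert(.078,zg,TH)
E
```

```text
empty [ 0.7068 -0.0898] th -0.222 res 0.0013 4
at pack t 83.7 tcp [ 0.7075 -0.0901  0.0224] F [-0.1  0.2 -0.5] open 0.0661
gripped t 84.0 tcp [ 0.7077 -0.09    0.0229] F [-0.7 -0.1  5.8] open 0.0488
at mouth t 87.5 tcp [0.4402 0.1617 0.0349] F [-0.   0.2 -3. ] open 0.0492
in t 90.1 tcp [0.4243 0.3037 0.0343] F [  1.1 -15.7   4.3] open 0.0492
hit False dock x -0.012
```

Run:
```python
from h import *
seat(.078)
arm.reach(P3(dk(-.05,.05),.30),down(AD)); f=shot("wrist","w6"); save(f,"f6.npz"); st()
for y in (0,.078):
    F=feats(f,.064,dk(-.013,y),"red",.06); c,th,res,n=pose(F); p=c-dk(-.013,y)
    print("bay",y,"err",np.round([p@np.array([-np.sin(TH),np.cos(TH)]),p@np.array([-np.cos(TH),-np.sin(TH)])],4),round(th-TH,3),round(res,4),n)
print("lever",np.round(telemetry.current_joint_pos(),2))
g=load("fdock.npz")
```

```text
seat t 93.9 tcp [0.4317 0.2347 0.0418] F [ 0.2 -0.4 -0.7] open 0.0001
hit True dock x -0.0814
 t 97.0 tcp [0.456  0.2688 0.2993] F [-0.6  0.2 -0.4] open -0.0001
bay 0 err [-0.0034  0.014 ] -0.401 0.0276 4
bay 0.078 err [-0.002  -0.0095] 0.185 0.0246 4
lever [ 0.19  0.46 -1.07  1.74  0.42  1.21  2.26]
```

View pics/w6.png

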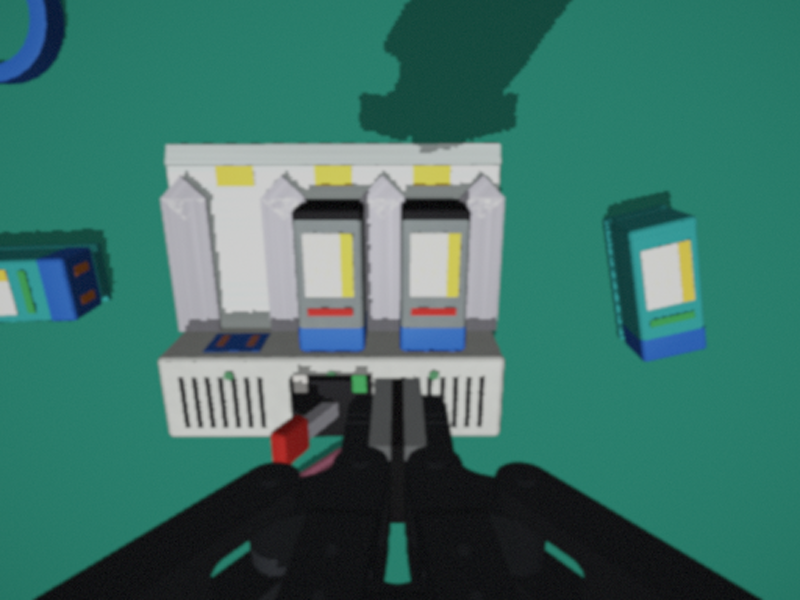

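Both empties are home: the blue ends at (331,340) and (432,340) have the same 8 px gap to the unit edge as the originals. The lever at (290,440) is OFF. Now I switch on from the other side.

Run:
```python
from h import *
arm.reach(P3(dk(.0,-.03),.24),down(AD)); arm.reach(P3(dk(.08,-.085),.22),down(AD)); lin(dk(.08,-.085),.118)
print(lin(dk(.08,.006),.118,vel=.06,max_force=8)); st("on")
lin(dk(.08,-.02),.118); lin(dk(.08,-.03),.24,vel=.2)
arm.reach(P3(dk(-.05,-.05),.30),down(AD)); print("lever",lever_dock(),telemetry.current_time())
arm.reach(np.array([.52,-.10,.36]),down(np.pi)); f=shot("wrist","w7")
f=eyes.grab_frame("top"); a=f["frame"][100:270,90:430]; cv2.imwrite("pics/topend.png",cv2.resize(a,(800,400),interpolation=cv2.INTER_CUBIC)); st()
```

```text
False
on t 100.5 tcp [0.4884 0.4028 0.1183] F [ 5.7  1.  -0.1] open -0.0001
lever [0.0802 0.0237] 102.225
 t 106.5 tcp [ 0.52   -0.0999  0.3599] F [-0.4 -0.3 -0.3] open 0.0002
```

View pics/topend.png

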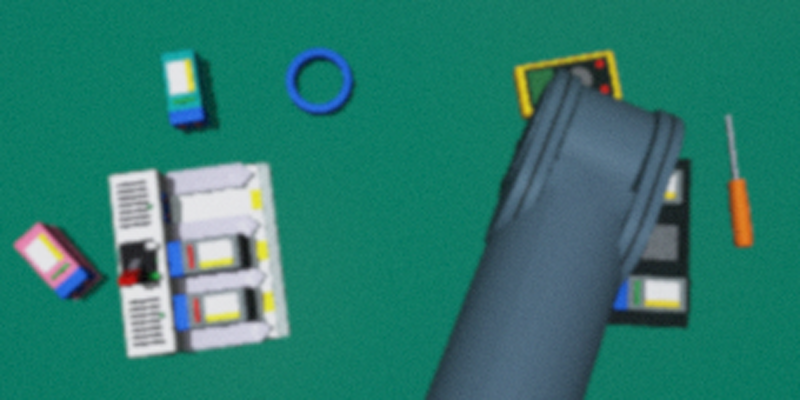

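The final view shows the dock ON, with the lever at dock y of +24 mm as at the start. Both red-bar packs are docked at (210,255) and (210,308), and the two green-bar packs are in the tray. The meter, tape and screwdriver show no sign of having moved.

```bash
python3 -c "
from h import *
print(arm.sign_off())"
```

```text
the job is handed in; nothing more can be done
None
```

The job is handed in at about 107 s: dock off first, two charged packs flat in tray compartments 1 and 3, two empties fully home in bays 1 and 2, dock back on; it gave no verdict.

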